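# Sort the brake-job parts on the garage bench

### The job

Clear up after the brake job: put the new brake pad and the new bearing in the blue tray, the worn brake pad and the rusty bearing in the red scrap tray, and the wheel nut in the round steel dish. Set everything down gently without dropping it, the pads and bearings flat on the tray floor, same side up as now, and not on top of one another. Leave the steel socket and the yellow grease tin where they stand.

Things in the scene. Friction and masses are not known exactly. Their poses are not given: they have to be found in the camera images.
- new_pad: new brake pad: dark grey lining with a thin groove, on a clean green backing plate, 15 mm thick in all (plate 5 mm, lining 10 mm over the middle 68 mm of length), about 150 g; lying flat, lining up; 40 mm wide along its x, 84 mm long along its y; origin at the centre of its underside. Grip it across the 40 mm width at its middle
- worn_pad: worn brake pad: brown and rusty all over, 10 mm thick in all (plate 5 mm, lining 5 mm over the middle 68 mm of length), about 150 g; lying flat, lining up; 40 mm wide along its x, 84 mm long along its y; origin at the centre of its underside. Grip it across the 40 mm width at its middle
- new_bearing: new wheel bearing: bright steel ring with a blue seal and a dark bore, about 160 g, lying flat, outer diameter 52 mm, 16 mm thick; a closed disc for the fingers, grip it across the outer diameter; origin at the centre of its underside, z up
- worn_bearing: worn wheel bearing: rusty brown ring with a dark bore, about 160 g, lying flat, outer diameter 52 mm, 16 mm thick; a closed disc for the fingers, grip it across the outer diameter; origin at the centre of its underside, z up
- wheel_nut: brass-coloured hexagonal wheel nut standing upright on its tapered seat: 21 mm across the flats, 24 mm across the corners, 28 mm tall; the hexagon covers heights 8 to 28 mm, below it the seat narrows to 15 mm at the foot; one pair of flats faces along its x (and others 60 degrees on); about 60 g; origin at the centre of its underside, z up
- blue_tray: blue square open plastic parts tray, fixed to the bench: 170 x 170 mm outside, 162 x 162 mm inside, 22 mm high, walls and floor 4 mm thick; origin at the centre of its underside on the bench, x and y along its sides, z up; it may be turned a few degrees
- red_tray: red square open plastic parts tray, fixed to the bench: 170 x 170 mm outside, 162 x 162 mm inside, 22 mm high, walls and floor 4 mm thick; origin at the centre of its underside on the bench, x and y along its sides, z up; it may be turned a few degrees
- dish: round shallow steel dish for nuts, fixed to the bench: 120 mm across at the rim, about 106 mm across inside at the floor, 20 mm high, wall 3 mm, floor 4 mm thick; origin at the centre of its underside on the bench
- socket: steel spanner socket standing on end, 26 mm diameter, 34 mm tall: not part of the sorting, leave it where it stands; origin at the centre of its underside
- tin: small yellow grease tin with a yellow lid, 36 mm diameter, 26 mm tall: not part of the sorting, leave it where it stands; origin at the centre of its underside
Things that resemble listed ones, but are neither listed nor needed, are in the scene too. Leave any orange look-alike of the worn_bearing alone.

How it is judged:
At the end, for the whole second after the job is handed in: New parts in the blue tray, worn ones in the red: flat (0.12 rad, same side up) on its floor (origin under 10 mm above the tray's origin, within 70 mm of it along each side). Nut in the dish: within 50 mm of its centre, origin under 35 mm high. All at rest (x of new_pad in the frame of blue_tray between -0.07 and 0.07 m and y of new_pad in the frame of blue_tray between -0.07 and 0.07 m and z of new_pad in the frame of blue_tray between -0.005 and 0.01 m and angle between each of new_pad, new_bearing, worn_pad, worn_bearing's own z axis and vertical below 0.12 rad and x of new_bearing in the frame of blue_tray between -0.07 and 0.07 m and y of new_bearing in the frame of blue_tray between -0.07 and 0.07 m and z of new_bearing in the frame of blue_tray between -0.005 and 0.01 m and x of worn_pad in the frame of red_tray between -0.07 and 0.07 m and y of worn_pad in the frame of red_tray between -0.07 and 0.07 m and z of worn_pad in the frame of red_tray between -0.005 and 0.01 m and x of worn_bearing in the frame of red_tray between -0.07 and 0.07 m and y of worn_bearing in the frame of red_tray between -0.07 and 0.07 m and z of worn_bearing in the frame of red_tray between -0.005 and 0.01 m and horizontal distance between wheel_nut and dish below 0.05 m and height (world z) of wheel_nut below 0.035 m and linear speed of each of new_pad, worn_pad, new_bearing, worn_bearing, wheel_nut below 0.02 m/s); the robot touches nothing.
It fails at once if a part to be sorted is dropped or thrown: free of the fingers it moves faster than 0.9 m/s (a fall of about 40 mm) ((linear speed of new_pad above 0.9 m/s and not (contact force between new_pad and the fingers above 0.05 N)) or (linear speed of worn_pad above 0.9 m/s and not (contact force between worn_pad and the fingers above 0.05 N)) or (linear speed of new_bearing above 0.9 m/s and not (contact force between new_bearing and the fingers above 0.05 N)) or (linear speed of worn_bearing above 0.9 m/s and not (contact force between worn_bearing and the fingers above 0.05 N)) or (linear speed of wheel_nut above 0.9 m/s and not (contact force between wheel_nut and the fingers above 0.05 N))).
It fails at once if the steel socket is shoved more than 25 mm from its place or knocked over (distance of socket from where it was at the start of the episode above 0.025 m or angle between socket's own z axis and vertical above 0.5 rad).
It fails at once if the yellow grease tin is shoved more than 25 mm from its place or knocked over (distance of tin from where it was at the start of the episode above 0.025 m or angle between tin's own z axis and vertical above 0.5 rad).
It also fails if it takes over 125 s, if anything falls off the work surface, if the arm or the gripper's body presses on something with over 40 N, if the wrist force passes 120 N, or if a joint passes its speed limit or range.

### The arm

A 6-joint arm with a two-finger parallel gripper is mounted at the origin on the work surface. World frame = base frame: x ahead of the robot, y to its left, z up, the work surface at z = 0. Lengths are in m, angles in rad, forces in N, time in s.
With the tool pointing down it reaches from about 0.225 to 0.875 m from the base axis. Payload 3.4 kg.
Tool frame: the origin (TCP) lies between the finger pads; the fingertips stand 8 mm ahead of it and the grasp point (between the pads) lies 11 mm behind it; z points along the fingers, y is the line along which they close (so a half turn about z gives the same grasp; the last joint's range is limited). The gripper opens to 85 mm and grips with 20 to 120 N. Pads are 22 mm wide; open, the fingers measure 114 mm over their backs; the gripper's body (76 mm by 85 mm) begins 54 mm behind the grasp point. The pads swing forward as they close: fully open they stand 13 mm farther back than shut.
Start: joints at [1.126, 0.276, 1.505, -0, 1.361, -0.121], TCP at [0.183, 0.545, 0.239] pointing down, gripper open.
Joint ranges: [-2.89, 2.89], [-0.75, 2.08], [0.22, 2.7], [-1.18, 4.32], [0.11, 2.71], [-2.7, 2.7]. Speed limits (rad/s): [2.57, 2.57, 3.14, 3.14, 3.14, 3.14].

### API

Orientations are given as a unit quaternion [w, x, y, z].
In Python, from rig import manip gives the robot as it stands.
- The arm moves only by the tool move_arm, never from a script. Its argument "deltas" is a list that holds one entry, the list of rows, each a list of 5 numbers: the shift along the tool's x, y, z normalised to -1 to 1, where 1 is 80 cm, then the turn about the tool's z normalised to -1 to 1, where 1 is 120 degrees, then the closure, from -1 (fully open) to 1 (shut). In form: [[[tx, ty, tz, twist, grip], ...]]. A call has 1 to 12 rows; each row is the pose to reach, as a shift and turn from the pose commanded when the call began, along the tool's axes at that moment; what a row does not reach only later rows make up. A row lasts 1/10 s, in which the tool goes at most 50 mm and 8.59 degrees, less where a joint would pass 70% of its speed; a pose out of reach is approached as far as the arm can. A call with a number of a shift or a turn outside -1 to 1 is refused whole. A call with a gripper value outside its range is refused whole. The fingers move at their own pace and stop on an object; "squeeze" is the grip in N (left out, the last holds). Time passes only in rows, so rows that repeat a pose let the fingers close. It gives the time, the measured TCP pose, the force, the opening and the grip force at its end, in the units of the state.
- manip.get_state(): the state, without advancing time (a new reading comes with each control period).
- manip.get_image(name): name is "scene" or "top"; returns the picture (420x560x3 uint8, red, green, blue); there is no depth.
- manip.camera_params(name): a dict with "fx", "fy", "cx", "cy" (pixels), "dist" ([k1, k2, p1, p2, k3] as OpenCV has them; the pictures are not rectified), "R" (3x3) and "t" (3): a world point X has camera coordinates R X + t. Camera axes: x right, y down, z forward; pixel columns grow to the right and rows downward; lengths in m; the calibration is good to about 2 mm. A picture is of the moment at which its call begins. camera_params takes no time and is no camera call.
- manip.sign_off(): hands the job in; it is judged then, once.
The state is a dict: "clock": time; "qpos": joint angles; "qd": joint speeds; "effort": joint torques, N m; "position": TCP position; "ee_rot": TCP orientation; "contact_force": force on the tool from outside, world axes, zero at the start; "moment": the same for the moment, N m; "width": finger opening in m; "gripper_force": force on a finger pad.
Only numpy, scipy, OpenCV 4.12 (cv2) and the standard library are available. Lean on these libraries where they do the work, as an engineer would, in place of code of your own. Each camera call takes 0.05 s, during which the arm holds its last target. There are 200 camera calls.

## Working session

There is one attempt and no reset: what is moved stays moved. The work goes in short steps, Python scripts to look and compute and a tool call to move; the robot and the scene stay as the last step left them, time stands still between calls to the robot, and variables do not carry over. Pictures are saved under pics/ and viewed, at most 14 in all, crops included, and the job is handed in when it is done.

Besides the shell and the picture viewer there is one more tool, called after "Call:" in YAML: its name, and indented under it one key for each argument. move_arm: Moves the arm, as the interface text tells. Scaled input: -1 to 1 covers 80 cm each way for a shift and 120 degrees each way for a turn. Its arguments: {"type":"object","properties":{"deltas":{"type":"array","items":{"type":"array","items":{"type":"array","items":{"type":"number","minimum":-1,"maximum":1}}}},"squeeze":{"type":"number"}},"required":["deltas"]}

```bash
ls; mkdir -p pics; python3 - <<'E'
from rig import manip
import cv2
for n in("top","scene"):
    cv2.imwrite(f"pics/{n}0.png",cv2.cvtColor(manip.get_image(n),cv2.COLOR_RGB2BGR)); print(n,manip.camera_params(n))
print(manip.get_state())
E
```

```text
pics
top {'fx': 385.88829142493097, 'fy': 385.88829142493097, 'cx': 281.46746321657923, 'cy': 212.37295526805994, 'dist': array([-0.0838751,  0.       ,  0.       ,  0.       ,  0.       ]), 'R': array([[-0.00889152, -0.99968394, -0.02351491],
       [-0.98565921,  0.01272483, -0.16826764],
       [ 0.16851368,  0.02168153, -0.98546083]]), 't': array([0.01426899, 0.47994021, 0.89292826])}
scene {'fx': 474.1297591630062, 'fy': 474.1297591630062, 'cx': 280.1286517593709, 'cy': 208.46212105416774, 'dist': array([0.05161683, 0.        , 0.        , 0.        , 0.        ]), 'R': array([[-0.39794647,  0.917346  , -0.01071981],
       [ 0.63978447,  0.2691273 , -0.71989328],
       [-0.65750623, -0.29333736, -0.69400198]]), 't': array([ 0.18298547, -0.26523528,  1.32451782])}
{'clock': 0.1, 'qpos': array([ 1.12596889e+00,  2.76567812e-01,  1.50601366e+00,  1.83104437e-05,
        1.36070593e+00, -1.21006643e-01]), 'qd': array([-0.0006662 , -0.00293219, -0.00224849,  0.00070408,  0.00019835,
       -0.00034801]), 'effort': array([ 2.49975223e-03, -4.17701375e+01, -2.46405208e+01, -1.13009698e-04,
        5.78083753e-03,  4.01557315e-06]), 'position': array([0.1827638 , 0.54469755, 0.2385028 ]), 'ee_rot': array([-2.45147302e-04,  1.61205746e-01,  9.86920458e-01, -8.11186862e-04]), 'contact_force': array([-0.1165492 ,  0.08581093,  0.01741525]), 'moment': array([-0.02946862,  0.0050591 , -0.00148913]), 'gripper_force': 0.0, 'width': 0.08545719014432139}
```

View pics/top0.png

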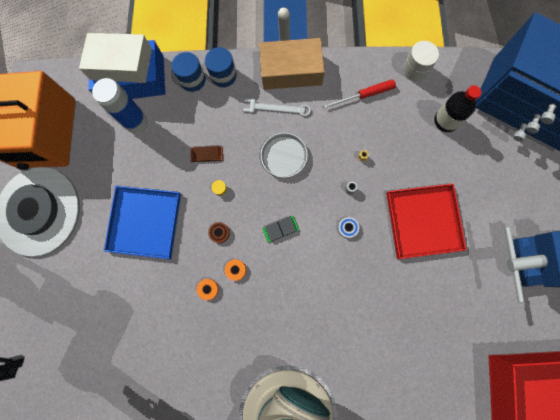

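View pics/scene0.png

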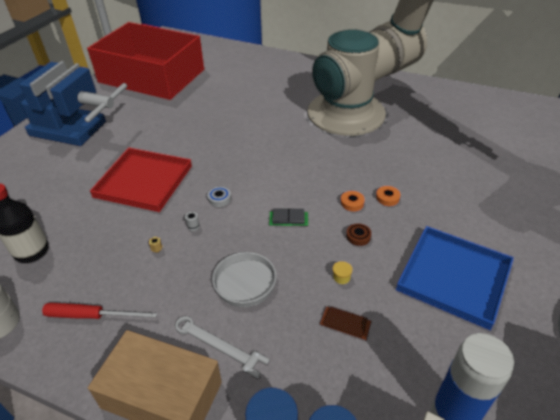

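Top view: worn pad (207,154), new pad (281,230), new bearing (348,227), nut (364,155), dish (284,155), blue tray (143,222), red tray (426,221). Socket (352,187) and tin (219,187) stay.
Candidates for the rusty bearing are brown (219,232), orange (235,270) and orange (207,289). I choose the dark brown one. The new bearing is the only blue/silver ring, and the nut is the brass one rather than the steel socket. I'll check these in one crop.

```bash
cat >loc.py <<'E'
import cv2,numpy as np
from rig import manip
def cast(n,uv,z):
    p=manip.camera_params(n);K=np.array([[p['fx'],0,p['cx']],[0,p['fy'],p['cy']],[0,0,1]])
    x=cv2.undistortPoints(np.float64(uv).reshape(-1,1,2),K,p['dist']).reshape(-1,2)
    d=np.c_[x,np.ones(len(x))]@p['R'];c=-p['R'].T@p['t']
    return (c+d*((z-c[2])/d[:,2])[:,None])[:,:2]
def blob(img,uv,lo,hi,r=60):
    hsv=cv2.cvtColor(img,cv2.COLOR_RGB2HSV);m=cv2.inRange(hsv,np.array(lo),np.array(hi))
    w=np.zeros_like(m);cv2.circle(w,tuple(map(int,uv)),r,255,-1);m&=w
    m=cv2.morphologyEx(m,cv2.MORPH_CLOSE,np.ones((3,3)))
    cs,_=cv2.findContours(m,cv2.RETR_EXTERNAL,cv2.CHAIN_APPROX_NONE)
    return max(cs,key=cv2.contourArea).reshape(-1,2)
def meas(n,img,uv,lo,hi,z,r):
    P=cast(n,blob(img,uv,lo,hi,r),z)
    (c,s,a)=cv2.minAreaRect((P*1000).astype(np.float32))
    return np.round(c,1),np.round(s,1),round(a,1)
E
python3 - <<'E'
from loc import *
print(-manip.camera_params('top')['R'].T@manip.camera_params('top')['t'])
T=manip.get_image("top");S=manip.get_image("scene")
cv2.imwrite('pics/crop1.png',cv2.cvtColor(cv2.resize(T[125:315,180:390],None,fx=3,fy=3,interpolation=cv2.INTER_CUBIC),cv2.COLOR_RGB2BGR))
for uv in[(207,154),(219,232),(235,270),(281,220),(268,231),(281,230),(340,227),(345,219),(364,155),(352,187),(219,187),(143,222),(426,221),(300,200),(284,155),(266,158)]:
    print(uv,cv2.cvtColor(T[uv[1]:uv[1]+1,uv[0]:uv[0]+1],cv2.COLOR_RGB2HSV)[0,0])
for name,ut,us,lo,hi,z,r in[
 ('worn_pad',(207,154),(346,322),(0,90,20),(18,255,255),.005,28),
 ('worn_b',(219,232),(358,233),(0,90,0),(18,255,140),.008,18),
 ('tin',(219,187),(343,272),(20,120,60),(35,255,255),.013,20),
 ('nut',(364,155),(155,243),(10,90,20),(35,255,255),.018,20),
 ('blue',(143,222),(456,275),(100,150,20),(125,255,255),.022,75),
 ('red',(426,221),(142,178),(0,170,40),(10,255,255),.022,75),
 ('new_b',(348,227),(219,196),(100,60,20),(125,255,255),.016,20),
 ('new_pad',(281,230),(289,217),(40,60,20),(85,255,255),.004,30)]:
  for n,i,u in(('top',T,ut),('scene',S,us)):
    try: print(name,n,*meas(n,i,u,lo,hi,z,r))
    except Exception as e: print(name,n,e)
E
```

```text
[ 0.32271373 -0.01120273  0.96103976]
(207, 154) [ 11 161  84]
(219, 232) [120  60  30]
(235, 270) [120  45  34]
(281, 220) [105  16  93]
(268, 231) [100  16  93]
(281, 230) [113  22  47]
(340, 227) [109 106 207]
(345, 219) [109 106 203]
(364, 155) [30 23 33]
(352, 187) [125  67  23]
(219, 187) [ 24 190 237]
(143, 222) [110 194 213]
(426, 221) [  1 204 211]
(300, 200) [  0   2 157]
(284, 155) [ 85   8 197]
(266, 158) [ 90   9 139]
worn_pad top [644.4 204.1] [39.7 81.7] 2.1
worn_pad scene [645.2 205.5] [41.8 83.5] 1.8
worn_b top [436.8 167.7] [50.6 49.2] 45.1
worn_b scene [436.6 167. ] [60.1 47.5] 17.6
tin top [551.  168.9] [38.9 35.1] 26.5
tin scene [548.8 167.5] [51.3 34.5] 18.8
nut top [ 629.6 -198.1] [22.9 27. ] 87.0
nut scene [ 630.8 -199.3] [40.7 22. ] 47.5
blue top [465.  360.1] [173.4 168.3] 83.5
blue scene [474.3 362.1] [167.4 180.8] 83.3
red top [ 459.1 -347. ] [167.9 172.5] 6.0
red scene [ 470.3 -341.8] [179.7 176.5] 6.4
new_b top [ 445.7 -155.5] [42.3 39.8] 89.2
new_b scene [ 447.6 -156.9] [40.1 40.7] 22.8
new_pad top [430.9  49. ] [40.6  8.3] 21.6
new_pad scene [446.8  12.7] [42.8 82.4] 21.1
```

View pics/crop1.png

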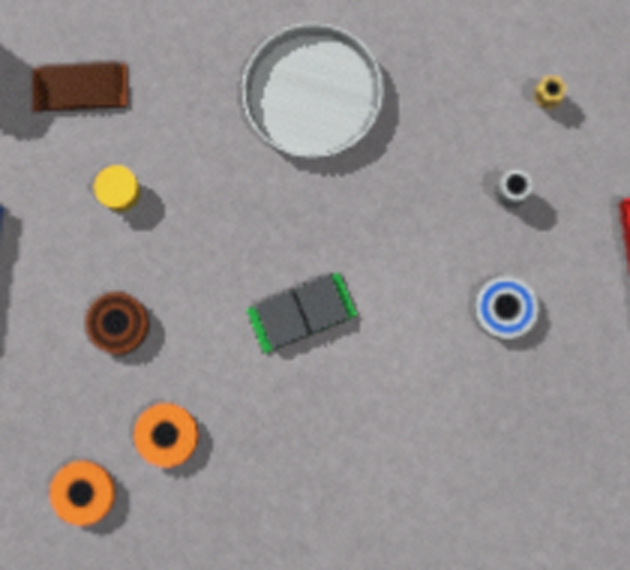

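The crop confirms it. The brown ring at crop (117,323) is the worn bearing and both orange rings are decoys. The green-ended new pad is at crop (302,312), the blue-sealed bearing at (507,307) and the brass nut at (551,90). Next I'll refine the new pad, nut angle and dish, and write a move helper.

```bash
cat >>loc.py <<'E'
def go(*targets):
    "targets (x,y,z[mm],psi[deg]=direction of tool y) -> rows' tx,ty,tz,twist"
    s=manip.get_state();w,a,b,c=s['ee_rot']
    from scipy.spatial.transform import Rotation as Ro
    M=Ro.from_quat([a,b,c,w]).as_matrix();p0=np.degrees(np.arctan2(M[1,1],M[0,1]))
    print('t',s['clock'],'psi',round(p0,1),'pos',np.round(s['position']*1e3,1),'w',round(s['width'],4),'gf',round(s['gripper_force'],1))
    for x,y,z,p in targets:
        d=M.T@(np.array([x,y,z])/1000-s['position'])
        t=(p0-p+90)%180-90
        print((x,y,z,p),'->',np.round(np.r_[d/.8,t/120],4))
E
python3 - <<'E'
from loc import *
T=manip.get_image("top")
hsv=cv2.cvtColor(T,cv2.COLOR_RGB2HSV)
m=cv2.inRange(hsv,(40,60,20),(85,255,255));w=np.zeros_like(m);cv2.circle(w,(281,230),30,255,-1)
v,u=np.nonzero(m&w);print(cv2.minAreaRect((cast('top',np.c_[u,v],.005)*1e3).astype(np.float32)))
# nut hex: top-face
P=cast('top',blob(T,(364,155),(10,60,20),(35,255,255),14),.028)*1000
c=P.mean(0);print('nut',c,cv2.minEnclosingCircle(P.astype(np.float32)))
for a in range(0,60,5):
    print(a,[round(np.ptp(P@[np.cos(np.radians(a+k)),np.sin(np.radians(a+k))]),1) for k in(0,60,120)])
cv2.imwrite('pics/crop2.png',cv2.cvtColor(np.hstack([cv2.resize(T[140:170,349:379],(400,400),interpolation=cv2.INTER_CUBIC),cv2.resize(manip.get_image('scene')[225:260,137:172],(400,400),interpolation=cv2.INTER_CUBIC)]),cv2.COLOR_RGB2BGR))
print('dish',cast('top',[(283.7,155)],.02)*1e3)
go((644.8,204.8,100,2.1),(644.8,204.8,13,2.1))
E
```

```text
((444.80255126953125, 13.467536926269531), (40.58808517456055, 84.56877136230469), 21.556468963623047)
nut [ 626.07314538 -197.32237984] ((625.5521240234375, -198.33241271972656), 15.611793518066406)
0 [np.float64(29.0), np.float64(24.6), np.float64(29.6)]
5 [np.float64(29.2), np.float64(24.7), np.float64(29.8)]
10 [np.float64(29.2), np.float64(24.6), np.float64(29.8)]
15 [np.float64(28.9), np.float64(25.0), np.float64(30.1)]
20 [np.float64(28.5), np.float64(25.3), np.float64(30.6)]
25 [np.float64(27.8), np.float64(25.3), np.float64(30.9)]
30 [np.float64(27.3), np.float64(25.9), np.float64(30.9)]
35 [np.float64(26.7), np.float64(26.9), np.float64(31.0)]
40 [np.float64(25.9), np.float64(27.8), np.float64(31.0)]
45 [np.float64(25.0), np.float64(28.4), np.float64(30.8)]
50 [np.float64(24.8), np.float64(28.7), np.float64(30.4)]
55 [np.float64(24.4), np.float64(29.1), np.float64(29.7)]
dish [[631.59668349   2.50500861]]
t 0.3 psi 71.4 pos [182.9 545.  239. ] w 0.0856 gf 0.0
(644.8, 204.8, 100, 2.1) -> [-0.6827 -0.2193  0.1738  0.5779]
(644.8, 204.8, 13, 2.1) -> [-0.6827 -0.2193  0.2826  0.5779]
```

View pics/crop2.png

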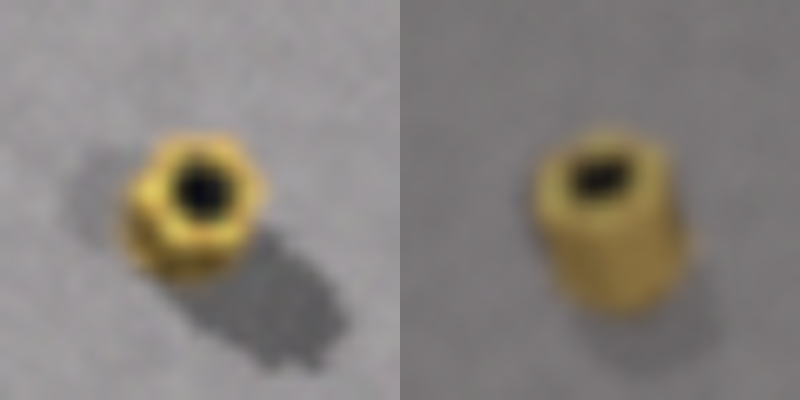

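Crop 2: the nut's top face has corners to the left (138,185) and right (265,190), so its flats face along world x (ψ≈-2°). Moving to the worn pad first.

Call:
move_arm:
  deltas:
    - [[-0.683,-0.219,0.1,0.578,-0.4],[-0.683,-0.219,0.1,0.578,-0.4],[-0.683,-0.219,0.1,0.578,-0.4],[-0.683,-0.219,0.1,0.578,-0.4],[-0.683,-0.219,0.1,0.578,-0.4],[-0.683,-0.219,0.1,0.578,-0.4],[-0.683,-0.219,0.1,0.578,-0.4],[-0.683,-0.219,0.1,0.578,-0.4],[-0.683,-0.219,0.1,0.578,-0.4],[-0.683,-0.219,0.1,0.578,-0.4],[-0.683,-0.219,0.1,0.578,-0.4],[-0.683,-0.219,0.1,0.578,-0.4]]
  squeeze: 50

```text
clock: 1.5
position: [0.6481, 0.2022, 0.1583]
ee_rot: [0.001, 0.695, 0.719, -0.0]
contact_force: [0.7, 0.1, 0.2]
width: 0.0596
gripper_force: 0.0
```

```bash
python3 -c "
from loc import *
print(cast('top',[(363.7,153.6)],.028)*1e3)
go((644.8,204.8,60,2.1),(644.8,204.8,13,2.1))"
```

```text
[[ 629.89129067 -199.3608642 ]]
t 1.5 psi 2.0 pos [648.1 202.2 158.3] w 0.0596 gf 0.0
(644.8, 204.8, 60, 2.1) -> [ 0.0035 -0.0041  0.1228 -0.0012]
(644.8, 204.8, 13, 2.1) -> [ 0.0035 -0.0041  0.1816 -0.0012]
```

Call:
move_arm:
  deltas:
    - [[0,0,0.04,0,-0.4],[0,0,0.08,0,-0.4],[0,0,0.12,0,-0.4],[0,0,0.15,0,-0.4],[0,0,0.17,0,-0.4],[0,0,0.1825,0,-0.4],[0,0,0.1825,0,-0.4],[0,0,0.1825,0,-0.4],[0,0,0.1825,0,-0.4]]

```text
clock: 2.4
position: [0.6462, 0.2055, 0.0146]
ee_rot: [0.001, 0.694, 0.72, 0.001]
contact_force: [-0.1, -0.2, 0.5]
width: 0.0597
gripper_force: 0.0
```

```bash
python3 -c "
from loc import *
go((644.8,204.8,13,2.1))"
```

```text
t 2.4 psi 2.1 pos [646.2 205.5  14.6] w 0.0597 gf 0.0
(644.8, 204.8, 13, 2.1) -> [-0.0008 -0.0018  0.002  -0.0001]
```

Call:
move_arm:
  deltas:
    - [[0,0,0.0055,0,-0.4],[0,0,0.0055,0,0.1],[0,0,0.0055,0,0.3],[0,0,0.0055,0,0.5],[0,0,0.0055,0,0.5],[0,0,0.0055,0,0.5],[0,0,0.0055,0,0.5],[0,0,0.0055,0,0.5]]

```text
clock: 3.2
position: [0.6455, 0.2053, 0.0095]
ee_rot: [0.0, 0.694, 0.72, 0.0]
contact_force: [-0.7, -0.3, 5.1]
width: 0.0383
gripper_force: 51.3
```

Call:
move_arm:
  deltas:
    - [[0,0,-0.02,0,0.5],[0,0,-0.06,0,0.5],[0,0,-0.12,0,0.5],[0,0,-0.16,0,0.5],[0,0,-0.16,0,0.5],[0,0,-0.16,0,0.5]]

```text
clock: 3.8
position: [0.6449, 0.2051, 0.1366]
ee_rot: [-0.0, 0.694, 0.72, -0.0]
contact_force: [-0.0, 0.1, -2.0]
width: 0.0382
gripper_force: 50.7
```

```bash
python3 -c "
from loc import *
go((435,-352,135,6.2))"
```

```text
t 3.8 psi 2.1 pos [644.9 205.1 136.6] w 0.0382 gf 50.7
(435, -352, 135, 6.2) -> [-0.6864 -0.2876  0.0021 -0.0343]
```

Call:
move_arm:
  deltas:
    - [[-0.03,-0.013,0,0,0.5],[-0.08,-0.034,0,0,0.5],[-0.136,-0.057,0,0,0.5],[-0.193,-0.081,0,0,0.5],[-0.25,-0.105,0,0,0.5],[-0.307,-0.129,0,0,0.5],[-0.364,-0.153,0,-0.01,0.5],[-0.421,-0.176,0,-0.02,0.5],[-0.478,-0.2,0,-0.034,0.5],[-0.535,-0.224,0,-0.034,0.5],[-0.59,-0.247,0,-0.034,0.5],[-0.64,-0.268,0,-0.034,0.5]]

```text
clock: 5.0
position: [0.4471, -0.3151, 0.1342]
ee_rot: [-0.003, 0.668, 0.744, 0.0]
contact_force: [-0.4, 0.1, -0.6]
width: 0.0384
gripper_force: 50.7
```

Call:
move_arm:
  deltas:
    - [[-0.03,-0.013,0,0,0.5],[-0.044,-0.019,0,0,0.5],[-0.044,-0.019,0,0,0.5],[-0.044,-0.019,0,0,0.5],[-0.044,-0.019,0,0,0.5]]

```text
clock: 5.5
position: [0.4385, -0.3489, 0.1363]
ee_rot: [-0.001, 0.667, 0.745, 0.0]
contact_force: [0.1, 0.4, -1.6]
width: 0.0382
gripper_force: 50.7
```

```bash
python3 -c "
from loc import *
go((435,-352,50,6.2),(435,-352,15,6.2))
cv2.imwrite('pics/t2.png',cv2.cvtColor(manip.get_image('top'),cv2.COLOR_RGB2BGR))"
```

```text
t 5.5 psi 6.3 pos [ 438.5 -348.9  136.3] w 0.0382 gf 50.7
(435, -352, 50, 6.2) -> [-0.0036 -0.0047  0.1079  0.0005]
(435, -352, 15, 6.2) -> [-0.0037 -0.0047  0.1516  0.0005]
```

View pics/t2.png

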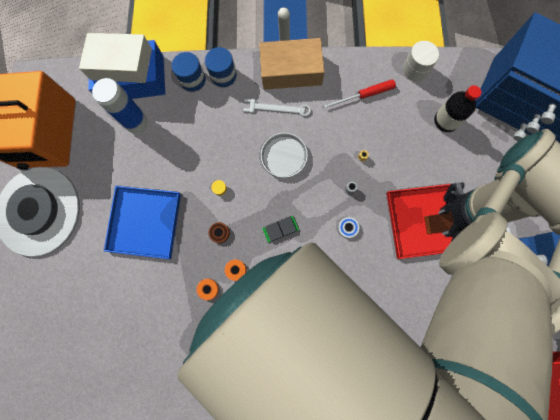

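The pad hangs over the red tray at (438,222), and the trays and other parts are undisturbed. Lowering.

Call:
move_arm:
  deltas:
    - [[-0.0035,-0.0045,0.04,0,0.5],[-0.0035,-0.0045,0.085,0,0.5],[-0.0035,-0.0045,0.12,0,0.5],[-0.0035,-0.0045,0.14,0,0.5],[-0.0035,-0.0045,0.149,0,0.5],[-0.0035,-0.0045,0.1525,0,0.5],[-0.0035,-0.0045,0.1525,0,0.5],[-0.0035,-0.0045,0.1525,0,0.5],[-0.0035,-0.0045,0.1525,0,0.5]]

```text
clock: 6.45
position: [0.4356, -0.3546, 0.0159]
ee_rot: [0.001, 0.668, 0.744, -0.0]
contact_force: [-0.3, 0.1, -1.8]
width: 0.0384
gripper_force: 50.7
```

Still in the air (force -1.8 N), 2 mm above. Ease down, release slowly and lift.

Call:
move_arm:
  deltas:
    - [[0,0,0.0015,0,0.5],[0,0,0.0027,0,0.5],[0,0,0.0027,0,0.5],[0,0,0.0027,0,0.5]]

```text
clock: 6.85
position: [0.4352, -0.3544, 0.0135]
ee_rot: [0.001, 0.668, 0.744, 0.0]
contact_force: [-1.2, 1.1, 5.8]
width: 0.0383
gripper_force: 51.4
```

Call:
move_arm:
  deltas:
    - [[0,0,0,0,0.0],[0,0,0,0,-0.2],[0,0,0,0,-0.35],[0,0,0,0,-0.35],[0,0,-0.01,0,-0.35],[0,0,-0.04,0,-0.35],[0,0,-0.09,0,-0.35],[0,0,-0.14,0,-0.35],[0,0,-0.14,0,-0.35],[0,0,-0.14,0,-0.35]]

```text
clock: 7.85
position: [0.4355, -0.3545, 0.1262]
ee_rot: [0.002, 0.668, 0.744, -0.0]
contact_force: [-0.1, -0.1, -0.2]
width: 0.0575
gripper_force: 0.0
```

```bash
python3 -c "
from loc import *
go((629.9,-198.7,125,-2),(436.8,167.5,125,6.2),(436.8,167.5,125,-83.8))"
```

```text
t 7.85 psi 6.2 pos [ 435.5 -354.5  126.2] w 0.0575 gf 0.0
(629.9, -198.7, 125, -2) -> [0.1675 0.2626 0.0016 0.0681]
(436.8, 167.5, 125, 6.2) -> [ 6.485e-01  7.180e-02  1.000e-04 -2.000e-04]
(436.8, 167.5, 125, -83.8) -> [6.485e-01 7.180e-02 1.000e-04 7.498e-01]
```

Call:
move_arm:
  deltas:
    - [[0.03,0.047,0,0.068,-0.1],[0.062,0.097,0,0.068,-0.1],[0.094,0.147,0,0.068,-0.1],[0.126,0.197,0,0.068,-0.1],[0.15,0.235,0,0.068,-0.1],[0.1675,0.2625,0,0.068,-0.1],[0.1675,0.2625,0.03,0.068,-0.1],[0.1675,0.2625,0.06,0.068,-0.1],[0.1675,0.2625,0.085,0.068,-0.1],[0.1675,0.2625,0.085,0.068,-0.1],[0.1675,0.2625,0.085,0.068,-0.1],[0.1675,0.2625,0.085,0.068,-0.1]]

```text
clock: 9.05
position: [0.6299, -0.1986, 0.0573]
ee_rot: [0.0, 0.719, 0.695, 0.0]
contact_force: [0.5, 0.1, 0.5]
width: 0.0467
gripper_force: 0.0
```

```bash
python3 -c "
from loc import *
go((629.9,-198.7,11,-2))"
```

```text
t 9.05 psi -2.0 pos [ 629.9 -198.6   57.3] w 0.0467 gf 0.0
(629.9, -198.7, 11, -2) -> [-0.0001 -0.      0.0579 -0.    ]
```

Call:
move_arm:
  deltas:
    - [[0,0,0.02,0,-0.1],[0,0,0.04,0,-0.1],[0,0,0.056,0,-0.1],[0,0,0.056,0,-0.1],[0,0,0.056,0,0.2],[0,0,0.056,0,0.4],[0,0,0.056,0,0.5],[0,0,0.056,0,0.6],[0,0,0.056,0,0.8],[0,0,0.056,0,0.8],[0,0,0.056,0,0.8],[0,0,0.056,0,0.8]]
  squeeze: 40

```text
clock: 10.25
position: [0.6302, -0.1987, 0.0132]
ee_rot: [0.001, 0.719, 0.695, 0.0]
contact_force: [-1.1, 0.5, 6.6]
width: 0.0203
gripper_force: 39.2
```

Call:
move_arm:
  deltas:
    - [[0,0,-0.02,0,0.8],[0,0,-0.06,0,0.8],[0,0,-0.12,0,0.8],[0,0,-0.12,0,0.8],[0,0,-0.12,0,0.8]]

```text
clock: 10.75
position: [0.6301, -0.1985, 0.1093]
ee_rot: [0.001, 0.719, 0.695, 0.001]
contact_force: [-0.7, 0.8, -1.0]
width: 0.0203
gripper_force: 39.4
```

```bash
python3 -c "
from loc import *
go((631,2.5,110,-2))"
```

```text
t 10.75 psi -2.0 pos [ 630.1 -198.5  109.3] w 0.0203 gf 39.4
(631, 2.5, 110, -2) -> [ 2.511e-01 -7.600e-03 -1.100e-03  1.000e-04]
```

Call:
move_arm:
  deltas:
    - [[0.04,-0.001,0,0,0.8],[0.09,-0.003,0,0,0.8],[0.14,-0.005,0,0,0.8],[0.19,-0.006,0,0,0.8],[0.23,-0.007,0,0,0.8],[0.251,-0.0075,0,0,0.8],[0.251,-0.0075,0.02,0,0.8],[0.251,-0.0075,0.06,0,0.8],[0.251,-0.0075,0.09,0,0.8],[0.251,-0.0075,0.105,0,0.8],[0.251,-0.0075,0.11,0,0.8],[0.251,-0.0075,0.11,0,0.8]]

```text
clock: 11.95
position: [0.6303, 0.0022, 0.0194]
ee_rot: [-0.0, 0.719, 0.695, -0.0]
contact_force: [-0.1, 0.6, -0.2]
width: 0.0202
gripper_force: 39.4
```

Call:
move_arm:
  deltas:
    - [[0,0,0.001,0,0.8],[0,0,0.0028,0,0.8],[0,0,0.0045,0,0.8],[0,0,0.0045,0,0.8],[0,0,0.0045,0,0.8]]

```text
clock: 12.45
position: [0.6311, 0.0025, 0.0172]
ee_rot: [0.001, 0.719, 0.695, 0.001]
contact_force: [-0.4, -0.5, 3.3]
width: 0.0205
gripper_force: 39.8
```

Call:
move_arm:
  deltas:
    - [[0,0,0,0,0.4],[0,0,0,0,0.2],[0,0,0,0,0.0],[0,0,0,0,0.0],[0,0,-0.02,0,0.0],[0,0,-0.06,0,0.0],[0,0,-0.11,0,0.0],[0,0,-0.11,0,0.0],[0,0,-0.11,0,0.0]]
  squeeze: 50

```text
clock: 13.35
position: [0.6309, 0.0026, 0.1054]
ee_rot: [0.001, 0.719, 0.695, 0.001]
contact_force: [-0.9, 0.1, -0.8]
width: 0.0421
gripper_force: 0.0
```

```bash
python3 -c "
from loc import *
go((445,13.3,60,21.4))"
```

```text
t 13.35 psi -2.0 pos [630.9   2.6 105.4] w 0.0421 gf 0.0
(445, 13.3, 60, 21.4) -> [ 0.0053 -0.2328  0.0562 -0.1949]
```

Call:
move_arm:
  deltas:
    - [[0,-0.04,0,-0.06,-0.4],[0.005,-0.09,0,-0.12,-0.4],[0.005,-0.14,0,-0.17,-0.4],[0.005,-0.19,0,-0.195,-0.4],[0.005,-0.22,0,-0.195,-0.4],[0.005,-0.233,0.02,-0.195,-0.4],[0.005,-0.233,0.056,-0.195,-0.4],[0.005,-0.233,0.056,-0.195,-0.4],[0.005,-0.233,0.056,-0.195,-0.4],[0.005,-0.233,0.056,-0.195,-0.4]]

```text
clock: 14.35
position: [0.445, 0.013, 0.0599]
ee_rot: [0.0, 0.563, 0.826, 0.0]
contact_force: [1.0, 0.3, -0.1]
width: 0.0598
gripper_force: 0.0
```

```bash
python3 -c "
from loc import *
go((445,13.3,10.5,21.4))"
```

```text
t 14.35 psi 21.4 pos [445.   13.   59.9] w 0.0598 gf 0.0
(445, 13.3, 10.5, 21.4) -> [0.0003 0.0001 0.0617 0.0001]
```

Call:
move_arm:
  deltas:
    - [[0,0,0.025,0,-0.4],[0,0,0.05,0,-0.4],[0,0,0.0615,0,-0.4],[0,0,0.0615,0,-0.4],[0,0,0.0615,0,-0.1],[0,0,0.0615,0,0.1],[0,0,0.0615,0,0.3],[0,0,0.0615,0,0.5],[0,0,0.0615,0,0.5],[0,0,0.0615,0,0.5],[0,0,0.0615,0,0.5]]

```text
clock: 15.45
position: [0.4453, 0.013, 0.0115]
ee_rot: [0.001, 0.563, 0.826, 0.001]
contact_force: [-0.6, 0.6, 7.0]
width: 0.0386
gripper_force: 50.6
```

Call:
move_arm:
  deltas:
    - [[0,0,-0.02,0,0.5],[0,0,-0.06,0,0.5],[0,0,-0.11,0,0.5],[0,0,-0.11,0,0.5],[0,0,-0.11,0,0.5]]

```text
clock: 15.95
position: [0.4446, 0.0131, 0.0991]
ee_rot: [0.001, 0.563, 0.826, 0.001]
contact_force: [-0.2, 0.3, -2.7]
width: 0.0387
gripper_force: 51.3
```

```bash
python3 -c "
from loc import *
go((440.2,365,98,-6.6))"
```

```text
t 15.95 psi 21.4 pos [444.6  13.1  99.1] w 0.0387 gf 51.3
(440.2, 365, 98, -6.6) -> [0.4116 0.1555 0.0013 0.2334]
```

Call:
move_arm:
  deltas:
    - [[0.03,0.011,0,0.02,0.5],[0.08,0.03,0,0.06,0.5],[0.13,0.049,0,0.1,0.5],[0.18,0.068,0,0.14,0.5],[0.23,0.087,0,0.18,0.5],[0.28,0.106,0,0.22,0.5],[0.33,0.125,0,0.233,0.5],[0.375,0.142,0,0.233,0.5],[0.4115,0.1555,0,0.233,0.5],[0.4115,0.1555,0,0.233,0.5],[0.4115,0.1555,0,0.233,0.5],[0.4115,0.1555,0,0.233,0.5]]

```text
clock: 17.15
position: [0.4389, 0.3635, 0.097]
ee_rot: [-0.0, 0.746, 0.665, -0.002]
contact_force: [-0.1, -0.4, -2.5]
width: 0.0384
gripper_force: 51.3
```

```bash
python3 -c "
from loc import *
go((440.2,365,15.5,-6.6))"
```

```text
t 17.15 psi -6.6 pos [438.9 363.5  97. ] w 0.0384 gf 51.3
(440.2, 365, 15.5, -6.6) -> [0.0023 0.0017 0.1019 0.0003]
```

Call:
move_arm:
  deltas:
    - [[0,0,0.03,0,0.5],[0,0,0.07,0,0.5],[0,0,0.09,0,0.5],[0,0,0.1,0,0.5],[0,0,0.1,0,0.5],[0,0,0.102,0,0.5],[0,0,0.102,0,0.5],[0,0,0.102,0,0.5]]

```text
clock: 17.95
position: [0.4405, 0.3653, 0.0177]
ee_rot: [0.0, 0.746, 0.666, 0.001]
contact_force: [0.2, 0.4, -2.0]
width: 0.0385
gripper_force: 51.2
```

Call:
move_arm:
  deltas:
    - [[0,0,0.0013,0,0.5],[0,0,0.0025,0,0.5],[0,0,0.0025,0,0.5],[0,0,0.0025,0,0.5]]

```text
clock: 18.35
position: [0.4402, 0.3652, 0.0155]
ee_rot: [0.0, 0.746, 0.666, 0.001]
contact_force: [-1.0, 0.6, 5.6]
width: 0.0383
gripper_force: 52.0
```

Call:
move_arm:
  deltas:
    - [[0,0,0,0,0.0],[0,0,0,0,-0.2],[0,0,0,0,-0.35],[0,0,0,0,-0.35],[0,0,-0.01,0,-0.35],[0,0,-0.04,0,-0.35],[0,0,-0.09,0,-0.35],[0,0,-0.1,0,-0.35],[0,0,-0.1,0,-0.35],[0,0,-0.1,0,-0.35]]

```text
clock: 19.35
position: [0.4393, 0.3646, 0.0943]
ee_rot: [-0.0, 0.746, 0.666, -0.0]
contact_force: [0.3, 0.5, -0.7]
width: 0.0577
gripper_force: 0.0
```

```bash
python3 -c "
from loc import *
go((436.8,167.5,70,-83.8))"
```

```text
t 19.35 psi -6.6 pos [439.3 364.6  94.3] w 0.0577 gf 0.0
(436.8, 167.5, 70, -83.8) -> [-0.2451  0.025   0.0306  0.6437]
```

Call:
move_arm:
  deltas:
    - [[-0.03,0,0,0.05,-0.6],[-0.07,0.01,0,0.12,-0.65],[-0.11,0.01,0,0.19,-0.65],[-0.15,0.02,0,0.26,-0.65],[-0.19,0.02,0,0.33,-0.65],[-0.22,0.024,0,0.4,-0.65],[-0.2455,0.024,0,0.47,-0.65],[-0.2455,0.024,0,0.54,-0.65],[-0.2455,0.024,0.01,0.6,-0.65],[-0.2455,0.024,0.031,0.644,-0.65],[-0.2455,0.024,0.031,0.644,-0.65],[-0.2455,0.024,0.031,0.644,-0.65]]

```text
clock: 20.55
position: [0.4355, 0.1674, 0.0689]
ee_rot: [0.0, 0.998, 0.055, -0.002]
contact_force: [0.7, -0.0, 0.8]
width: 0.0706
gripper_force: 0.0
```

```bash
python3 -c "
from loc import *
go((436.8,167.5,12,-83.8))"
```

```text
t 20.55 psi -83.7 pos [435.5 167.4  68.9] w 0.0706 gf 0.0
(436.8, 167.5, 12, -83.8) -> [0.0018 0.0001 0.0712 0.0007]
```

Call:
move_arm:
  deltas:
    - [[0.001,0,0.03,0,-0.65],[0.001,0,0.06,0,-0.65],[0.001,0,0.072,0,-0.65],[0.001,0,0.072,0,-0.65],[0.001,0,0.072,0,-0.4],[0.001,0,0.072,0,-0.25],[0.001,0,0.072,0,-0.1],[0.001,0,0.072,0,0.2],[0.001,0,0.072,0,0.2],[0.001,0,0.072,0,0.2],[0.001,0,0.072,0,0.2]]

```text
clock: 21.65
position: [0.4383, 0.1678, 0.0139]
ee_rot: [-0.0, 0.999, 0.054, 0.001]
contact_force: [-0.5, -1.9, 6.2]
width: 0.0493
gripper_force: 50.6
```

Call:
move_arm:
  deltas:
    - [[0,0,-0.02,0,0.2],[0,0,-0.06,0,0.2],[0,0,-0.12,0,0.2],[0,0,-0.12,0,0.2],[0,0,-0.12,0,0.2]]

```text
clock: 22.15
position: [0.4381, 0.168, 0.1099]
ee_rot: [-0.0, 0.999, 0.054, 0.002]
contact_force: [0.2, 0.0, -2.0]
width: 0.0497
gripper_force: 52.6
```

```bash
python3 -c "
from loc import *
go((503.7,-344.4,109,-83.8))"
```

```text
t 22.15 psi -83.8 pos [438.1 168.  109.9] w 0.0497 gf 52.6
(503.7, -344.4, 109, -83.8) -> [ 1.260e-02  6.456e-01  8.000e-04 -2.000e-04]
```

Call:
move_arm:
  deltas:
    - [[0,0.03,0,0,0.2],[0.002,0.08,0,0,0.2],[0.003,0.137,0,0,0.2],[0.004,0.195,0,0,0.2],[0.005,0.253,0,0,0.2],[0.006,0.311,0,0,0.2],[0.007,0.369,0,0,0.2],[0.008,0.427,0,0,0.2],[0.0095,0.485,0,0,0.2],[0.011,0.543,0,0,0.2],[0.012,0.595,0,0,0.2],[0.0125,0.63,0,0,0.2]]

```text
clock: 23.35
position: [0.5007, -0.3348, 0.1062]
ee_rot: [-0.001, 0.999, 0.053, -0.001]
contact_force: [0.6, 0.5, -2.0]
width: 0.0495
gripper_force: 52.6
```

Call:
move_arm:
  deltas:
    - [[0,0.0155,0,0,0.2],[0,0.0155,0,0,0.2],[0,0.0155,0,0,0.2],[0,0.0155,0,0,0.2],[0,0.0155,0,0,0.2]]

```text
clock: 23.85
position: [0.5027, -0.3428, 0.1084]
ee_rot: [-0.0, 0.999, 0.055, -0.0]
contact_force: [-0.3, -0.4, -1.5]
width: 0.0494
gripper_force: 52.6
```

```bash
python3 -c "
from loc import *
go((503.7,-344.4,18,-83.8))"
```

```text
t 23.85 psi -83.7 pos [ 502.7 -342.8  108.4] w 0.0494 gf 52.6
(503.7, -344.4, 18, -83.8) -> [0.0011 0.0022 0.113  0.0005]
```

Call:
move_arm:
  deltas:
    - [[0,0,0.03,0,0.2],[0,0,0.07,0,0.2],[0,0,0.095,0,0.2],[0,0,0.107,0,0.2],[0,0,0.112,0,0.2],[0,0,0.112,0,0.2],[0,0,0.112,0,0.2],[0,0,0.112,0,0.2]]

```text
clock: 24.65
position: [0.5035, -0.3451, 0.0199]
ee_rot: [0.001, 0.999, 0.054, 0.001]
contact_force: [0.4, -0.3, -1.6]
width: 0.0492
gripper_force: 52.6
```

Call:
move_arm:
  deltas:
    - [[0,0,0.0013,0,0.2],[0,0,0.0024,0,0.2],[0,0,0.0024,0,0.2],[0,0,0.0024,0,0.2]]

```text
clock: 25.05
position: [0.5032, -0.345, 0.018]
ee_rot: [0.001, 0.999, 0.054, 0.001]
contact_force: [-0.3, 0.3, 5.2]
width: 0.0495
gripper_force: 53.4
```

Call:
move_arm:
  deltas:
    - [[0,0,0,0,-0.2],[0,0,0,0,-0.4],[0,0,0,0,-0.55],[0,0,0,0,-0.55],[0,0,-0.01,0,-0.55],[0,0,-0.04,0,-0.55],[0,0,-0.09,0,-0.55],[0,0,-0.1,0,-0.55],[0,0,-0.1,0,-0.55],[0,0,-0.1,0,-0.55]]

```text
clock: 26.05
position: [0.5022, -0.3441, 0.0963]
ee_rot: [-0.0, 0.999, 0.054, -0.0]
contact_force: [-0.4, 0.1, -0.2]
width: 0.0663
gripper_force: 0.0
```

```bash
python3 -c "
from loc import *
go((446.2,-156.2,70,-96.6))"
```

```text
t 26.05 psi -83.8 pos [ 502.2 -344.1   96.3] w 0.0663 gf 0.0
(446.2, -156.2, 70, -96.6) -> [-0.0444 -0.241   0.0331  0.1064]
```

Call:
move_arm:
  deltas:
    - [[-0.005,-0.03,0,0.03,-0.65],[-0.014,-0.075,0,0.07,-0.65],[-0.023,-0.12,0,0.106,-0.65],[-0.032,-0.17,0,0.106,-0.65],[-0.04,-0.21,0,0.106,-0.65],[-0.0445,-0.24,0,0.106,-0.65],[-0.0445,-0.2405,0.03,0.106,-0.65],[-0.0445,-0.2405,0.03,0.106,-0.65],[-0.0445,-0.2405,0.03,0.106,-0.65],[-0.0445,-0.2405,0.03,0.106,-0.65]]

```text
clock: 27.05
position: [0.4471, -0.1577, 0.0728]
ee_rot: [-0.0, 0.998, -0.057, -0.0]
contact_force: [0.2, 0.0, 0.1]
width: 0.0707
gripper_force: 0.0
```

```bash
python3 -c "
from loc import *
go((446.2,-156.2,13.5,-96.6))"
```

```text
t 27.05 psi -96.6 pos [ 447.1 -157.7   72.8] w 0.0707 gf 0.0
(446.2, -156.2, 13.5, -96.6) -> [-0.0013 -0.0017  0.0742  0.0001]
```

Call:
move_arm:
  deltas:
    - [[-0.001,-0.001,0.03,0,-0.65],[-0.001,-0.001,0.06,0,-0.65],[-0.001,-0.001,0.0735,0,-0.65],[-0.001,-0.001,0.0735,0,-0.65],[-0.001,-0.001,0.0735,0,-0.4],[-0.001,-0.001,0.0735,0,-0.25],[-0.001,-0.001,0.0735,0,-0.1],[-0.001,-0.001,0.0735,0,0.2],[-0.001,-0.001,0.0735,0,0.2],[-0.001,-0.001,0.0735,0,0.2],[-0.001,-0.001,0.0735,0,0.2]]

```text
clock: 28.15
position: [0.4469, -0.1566, 0.0156]
ee_rot: [0.0, 0.998, -0.057, 0.001]
contact_force: [-1.2, 0.0, 6.2]
width: 0.0488
gripper_force: 50.6
```

Call:
move_arm:
  deltas:
    - [[0,0,-0.02,0,0.2],[0,0,-0.06,0,0.2],[0,0,-0.12,0,0.2],[0,0,-0.12,0,0.2],[0,0,-0.12,0,0.2]]

```text
clock: 28.65
position: [0.4468, -0.1566, 0.1116]
ee_rot: [0.001, 0.998, -0.057, 0.002]
contact_force: [-0.9, 0.0, -2.3]
width: 0.049
gripper_force: 52.3
```

```bash
python3 -c "
from loc import *
go((508.7,357,110,-96.6))"
```

```text
t 28.65 psi -96.5 pos [ 446.8 -156.6  111.6] w 0.049 gf 52.3
(508.7, 357, 110, -96.6) -> [ 3.600e-03 -6.466e-01  1.100e-03  4.000e-04]
```

Call:
move_arm:
  deltas:
    - [[0,-0.03,0,0,0.2],[0,-0.08,0,0,0.2],[0,-0.137,0,0,0.2],[0,-0.195,0,0,0.2],[0,-0.253,0,0,0.2],[0,-0.311,0,0,0.2],[0,-0.369,0,0,0.2],[0,-0.427,0,0,0.2],[0.003,-0.485,0,0,0.2],[0.003,-0.543,0,0,0.2],[0.003,-0.595,0,0,0.2],[0.0035,-0.63,0,0,0.2]]

```text
clock: 29.85
position: [0.5051, 0.3467, 0.1079]
ee_rot: [0.0, 0.998, -0.056, -0.001]
contact_force: [0.8, -0.6, -1.1]
width: 0.0493
gripper_force: 52.3
```

Call:
move_arm:
  deltas:
    - [[0,-0.0165,0,0,0.2],[0,-0.0165,0,0,0.2],[0,-0.0165,0,0,0.2],[0,-0.0165,0,0,0.2],[0,-0.0165,0,0,0.2]]

```text
clock: 30.35
position: [0.5077, 0.3557, 0.1101]
ee_rot: [0.0, 0.998, -0.058, -0.0]
contact_force: [0.3, -0.0, -1.2]
width: 0.0487
gripper_force: 52.3
```

```bash
python3 -c "
from loc import *
go((508.7,357,19.6,-96.6))"
```

```text
t 30.35 psi -96.6 pos [507.7 355.7 110.1] w 0.0487 gf 52.3
(508.7, 357, 19.6, -96.6) -> [ 0.001  -0.0019  0.1131 -0.0004]
```

Call:
move_arm:
  deltas:
    - [[0,0,0.03,0,0.2],[0,0,0.07,0,0.2],[0,0,0.095,0,0.2],[0,0,0.107,0,0.2],[0,0,0.112,0,0.2],[0,0,0.112,0,0.2],[0,0,0.112,0,0.2],[0,0,0.112,0,0.2]]

```text
clock: 31.15
position: [0.5086, 0.3577, 0.0216]
ee_rot: [-0.001, 0.998, -0.057, 0.001]
contact_force: [-0.2, -0.4, -1.6]
width: 0.0492
gripper_force: 52.3
```

Call:
move_arm:
  deltas:
    - [[0,0,0.0013,0,0.2],[0,0,0.0025,0,0.2],[0,0,0.0025,0,0.2],[0,0,0.0025,0,0.2]]

```text
clock: 31.55
position: [0.5082, 0.3576, 0.0196]
ee_rot: [-0.0, 0.998, -0.057, 0.001]
contact_force: [-0.2, -1.3, 6.1]
width: 0.0493
gripper_force: 53.1
```

Call:
move_arm:
  deltas:
    - [[0,0,0,0,-0.2],[0,0,0,0,-0.4],[0,0,0,0,-0.55],[0,0,0,0,-0.55],[0,0,-0.01,0,-0.55],[0,0,-0.04,0,-0.55],[0,0,-0.09,0,-0.55],[0,0,-0.15,0,-0.55],[0,0,-0.2,0,-0.55],[0,0,-0.25,0,-0.55],[0,0,-0.25,0,-0.55]]

```text
clock: 32.65
position: [0.5109, 0.359, 0.226]
ee_rot: [-0.004, 0.998, -0.057, 0.006]
contact_force: [0.2, -0.1, 0.5]
width: 0.0667
gripper_force: 0.0
```

Call:
move_arm:
  deltas:
    - [[-0.04,0,0,-0.07,-0.55],[-0.09,0,0,-0.14,-0.55],[-0.14,-0.03,0,-0.21,-0.55],[-0.19,-0.06,0,-0.28,-0.55],[-0.24,-0.09,0,-0.35,-0.55],[-0.29,-0.12,0,-0.42,-0.55],[-0.34,-0.15,0,-0.49,-0.55],[-0.39,-0.17,0,-0.5,-0.55],[-0.43,-0.186,0,-0.5,-0.55],[-0.43,-0.186,0,-0.5,-0.55],[-0.43,-0.186,0,-0.5,-0.55],[-0.43,-0.186,0,-0.5,-0.55]]

```text
clock: 33.85
position: [0.1838, 0.5438, 0.2183]
ee_rot: [0.0, 0.893, 0.449, 0.0]
contact_force: [0.6, -0.3, 0.1]
width: 0.0662
gripper_force: 0.0
```

```bash
python3 -c "
from loc import *
T=manip.get_image('top');S=manip.get_image('scene')
cv2.imwrite('pics/t3.png',cv2.cvtColor(cv2.resize(T[100:330,90:490],(800,460),interpolation=cv2.INTER_CUBIC),cv2.COLOR_RGB2BGR))
cv2.imwrite('pics/s3.png',cv2.cvtColor(S,cv2.COLOR_RGB2BGR))"
```

```text
(no output)
```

View pics/t3.png

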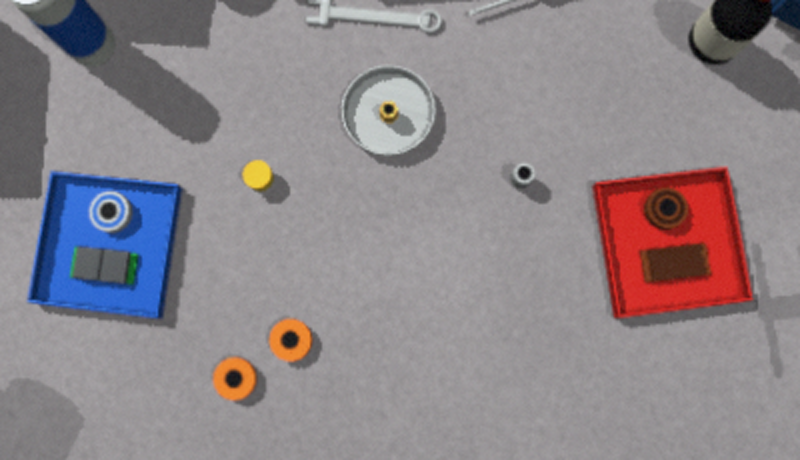

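View pics/s3.png

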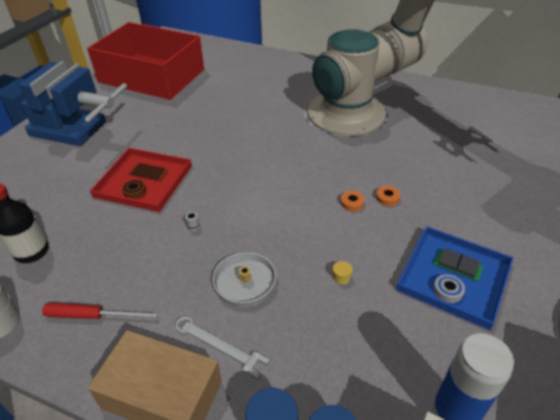

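The crop shows the new bearing (109,211) and new pad (105,266) flat and apart in the blue tray. The worn bearing (666,209) and worn pad (676,263) lie the same way in the red tray, and the nut (389,110) stands in the dish. The socket, tin and orange decoys haven't moved, and the arm is clear, so I'm handing in.

```bash
python3 -c "
from rig import manip
print(manip.sign_off())"
```

```text
the job is handed in; nothing more can be done
None
```

The job is handed in at about 34 s of the 125 s allowed: in the last pictures all five parts are in their right places, and the socket, tin and orange look-alikes are untouched, but the hand-in returned no verdict.

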